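# Refit the lens of the crown inspection lamp

## Robot

A 6-joint arm with a two-finger parallel gripper is mounted at the origin on a cart in front of the work surface, level with it; the furniture and walls round the work are solid. World frame = base frame: x ahead of the robot, y to its left, z up, the work surface at z = 0. Lengths are in mm, angles in degrees, forces in N, time in s.
With the tool pointing down it reaches from about 325 to 775 mm from the base axis. Payload 5.5 kg.
Tool frame: the origin (TCP) lies midway between the tips of the shut fingers; the grasp point (between the pads) lies 19 mm behind it; z points along the fingers, y is the line along which they close (so a half turn about z gives the same grasp; the last joint's range is limited). The gripper opens to 88 mm and grips with 3 to 60 N. Pads are 20 mm wide; open, the fingers measure 115 mm over their backs; the gripper's body (75 mm by 178 mm) begins 61 mm behind the grasp point.
Start: joints at [62.928, 5.22, 70.514, -0, 104.267, -3.249], TCP at [242.359, 548.888, 222.631] pointing down, gripper open.
Joint ranges: [-164.24, 164.24], [-49.07, 125.15], [9.68, 141.18], [-86.29, 266.29], [3.28, 154.24], [-151.56, 151.56]. Speed limits (degrees/s): [147.25, 147.25, 172.46, 180, 180, 180].

## Interface

Orientations are given as a 3x3 rotation matrix whose columns are the frame's x, y, z axes.
In Python, from rig import robot gives the robot as it stands.
- The arm moves only by the shell command python3 -m pendant 'ROWS' [FORCE]. ROWS is JSON, a list of rows, each a list of 3 entries, a list of its own where there are three numbers: the turn, a rotation vector about the tool's x, y, z each as a share of 360 degrees, from -1 to 1, then the shift along the tool's x, y, z each as a share of 0.4 m, from -1 to 1, then the closure, from 0 (fully open) to 1 (shut). In form: [[[ax, ay, az], [tx, ty, tz], claw], ...]. A call has 1 to 20 rows; each row is the pose to reach, as a shift and turn from the pose commanded when the call began, along the tool's axes at that moment, turning the shorter way round; what a row does not reach only later rows make up. A row lasts 1/10 s, in which the tool goes at most 50 mm and 8.59 degrees, less where a joint would pass 70% of its speed; a pose out of reach is approached as far as the arm can. A call with a number of a shift or a turn outside -1 to 1 is refused whole. A call with a gripper value outside its range is refused whole. The fingers move at their own pace and stop on an object; FORCE is the grip in N (left out, the last holds). Time passes only in rows, so rows that repeat a pose let the fingers close. It gives the time, the measured TCP pose, the force, the opening and the grip force at its end, in the units of the state.
- robot.read_state(): the state, without advancing time (a new reading comes with each control period).
- robot.read_camera(name): name is "scene" or "top" or "wrist"; returns a dict with "image" (384x512x3 uint8, red, green, blue), "intrinsics" (3x3 intrinsics, pixels), "xyz" and "rotation" of the camera in the world. Camera axes: x right, y down, z forward; pixel columns grow to the right and rows downward; lengths in mm; the calibration is good to about 2 mm. A picture is of the moment at which its call begins. There is no depth.
- robot.close_job(): hands the job in; it is judged then, once.
The state is a dict: "time_s": time; "joints": joint angles; "qvel": joint speeds; "joint_efforts": joint torques, N m; "tool_pos": TCP position; "tcp_rot": TCP orientation; "wrist_force": force on the tool from outside, world axes, zero at the start; "moment": the same for the moment, N m; "finger_gap": finger opening in mm; "finger_force": force on a finger pad.
Only numpy, scipy, OpenCV 4.12 (cv2) and the standard library are available. Lean on these libraries where they do the work, as an engineer would, in place of code of your own. Each camera call takes 0.05 s, during which the arm holds its last target. There are 200 camera calls.

## Task

The lens of the bench lamp used for checking fired crowns has been taken out for cleaning: lay it back into the pocket at the top of the lamp's threaded neck, flat side down, so that it sits fully home. Then put the retaining ring over the neck and screw it down clockwise until it is snug, so that it clamps the lens and does not just rest on it.

Things in the scene. Friction and masses are not known exactly. Their poses are not given: they have to be found in the camera images.
- lamp: Inspection lamp, fixed: round white housing 112 mm across, 38 mm high, with a metal neck 72 mm across in the middle of its top; the neck's rim is at z 56 mm. Origin: centre of the underside, z up along the neck. -x points to the rocker switch, +x to the socket. The round pocket in the neck is 62 mm wide, 10 mm deep.
- lamp_seat (a point): Centre of the pocket's floor, 46 mm above the lamp's origin, 10 mm below the neck's rim. The centre of the lens's underside comes to lie here; the lens's flat rim then stands 4 mm above the neck's rim.
- lamp_thread (a point): Centre of the neck's rim (z 56 mm), axes as the lamp's. Outside the neck: right-hand thread of three ridges, 24 mm a turn, ridges 3 mm thick, 82 mm across, 5 mm gaps between. They start at the rim at yaw 0, 120, 240 deg (0 = +x), a small bar on the housing marking each, and run down clockwise (seen from above) for 175 deg.
- lens: Pale frosted glass lens, 60 mm in diameter, flat on the bench, 0.11 kg. Its edge is upright and 14 mm high (lowest 2 mm bevelled); the middle of the top is domed to 19 mm. Origin: centre of the flat underside; z up. 1 mm to spare all round in the pocket: held by the upper half of its edge, it can be entered 5 mm deep and let go to drop the rest.
- ring: Dark metal retaining ring, wide end down on the bench, 36 mm high, 0.15 kg. Origin: centre of its underside; z up. 0 to 20 mm: skirt 92 mm across outside, 85 mm inside. Its inner face, 16 mm above the underside, presses on the lens's flat rim. Home, its origin is 44 mm above the lamp's. It stays as tightened when let go.
- ring_collar (a point): On the ring's axis, 28 mm above its underside: middle of the round ribbed collar by which to grip and turn it (66 mm outside, 52 mm opening, from 20 to 36 mm above the underside).
- ring_lugs (a point): On the ring's axis, 3.5 mm above its underside, axes as the ring's: height of three inward lugs, 4 mm thick, reaching in to 75 mm diameter, at yaw 0, 120, 240 deg (0 = +x), a rib outside the skirt over each. Set on the neck at any yaw, they rest on the thread. Clockwise turn to snug: 60 to 80 deg if set 105 deg clockwise of the thread starts, up to 190 deg else.
- ring_face (a point): On the ring's axis, 16 mm above its underside: level of the face that meets the lens. The ring first rests on the lens; it is snug 15 to 30 deg of turn later, when the lugs bear up against the ridges and turning meets firm resistance (about 0.5 N m); past that it slips harmlessly in a grip of 20 N.

How it is judged:
By the outcome, as a careful person would: the job done as asked, in the order asked, and still so for the second after the job is handed in, with the robot touching nothing.
It also fails if it takes over 64 s, if anything falls off the work surface, if the arm or the gripper's body presses on something with over 40 N, if the wrist force passes 120 N, or if a joint passes its speed limit or range.

## Working session

There is one attempt and no reset: what is moved stays moved. The work goes in short steps, Python scripts to look and compute and a shell command to move; the robot and the scene stay as the last step left them, time stands still between calls to the robot, and variables do not carry over. Pictures are saved under pics/ and viewed, at most 10 in all, crops included, and the job is handed in when it is done.

```bash
ls; mkdir -p pics; cat > h.py <<'E'
import numpy as np, cv2, json
from rig import robot
def shot(n,f):
    c=robot.read_camera(n); cv2.imwrite(f'pics/{f}.png',c['image'][:,:,::-1])
    np.savez(f'pics/{f}.npz',K=c['intrinsics'],p=c['xyz'],R=c['rotation'],im=c['image']); return c
def px2w(f,u,v,z):
    d=np.load(f'pics/{f}.npz'); r=d['R']@np.linalg.inv(d['K'])@np.array([u,v,1.]); return d['p']+r*(z-d['p'][2])/r[2]
def w2px(f,P):
    d=np.load(f'pics/{f}.npz'); q=d['K']@(d['R'].T@(np.array(P,float)-d['p'])); return q[:2]/q[2]
E
python3 - <<'E'
from h import *
a=shot('top','t0');b=shot('scene','s0')
print(a['xyz'],b['xyz'],robot.read_state())
E
```

```text
pics
[ 381.8301936  -198.99987926  948.62451104] [ 164.65196833 -779.43803987  713.3139632 ] {'time_s': 0.1, 'joints': array([ 6.29262325e+01,  5.25669967e+00,  7.05750044e+01, -1.78654952e-04,
        1.04268152e+02, -3.24755580e+00]), 'qvel': array([-0.0166316 , -0.14469259, -0.15384345,  0.10567933, -0.07370123,
       -0.0797219 ]), 'joint_efforts': array([ 2.63684524e-03, -4.47854841e+01, -4.07570386e+01,  7.00712926e-02,
        2.83655024e-02, -8.50145580e-05]), 'tool_pos': array([242.24338751, 548.6204313 , 221.64162027]), 'tcp_rot': array([[-9.14774611e-01,  4.03963843e-01, -7.90529470e-04],
       [ 4.03964605e-01,  9.14773297e-01, -1.55321531e-03],
       [ 9.57124234e-05, -1.74018786e-03, -9.99998481e-01]]), 'wrist_force': array([-0.51603559, -0.1626967 ,  0.45508207]), 'moment': array([-0.00020606,  0.0299313 ,  0.02600881]), 'finger_force': 0.0, 'finger_gap': 87.88057120515586}
```

View pics/t0.png

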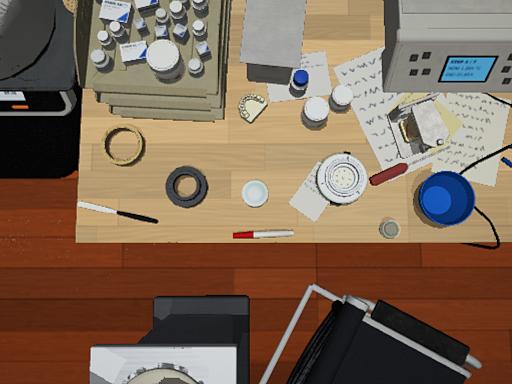

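View pics/s0.png

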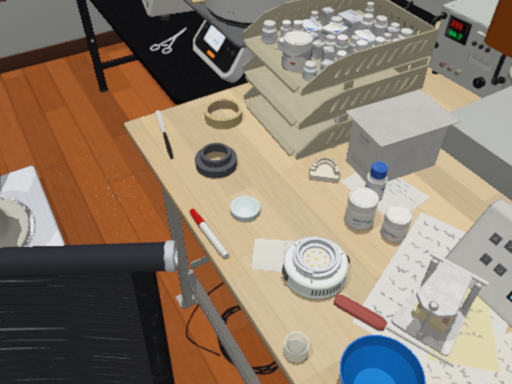

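Top view: ring (187,187), lens (255,193), lamp (342,178). I'll measure with an enlarged crop.

```bash
python3 - <<'E'
from h import *
im=cv2.imread('pics/t0.png')
c=cv2.resize(im[140:220,155:375],None,fx=3.6,fy=3.6,interpolation=cv2.INTER_CUBIC)
cc=cv2.resize(im[140:220,300:380],None,fx=7,fy=7,interpolation=cv2.INTER_CUBIC)
cv2.imwrite('pics/t0c.png',cc)
print(px2w('t0',187,187,20),px2w('t0',255,193,14),px2w('t0',342,178,40))
d=np.load('pics/t0.npz');print(d['R'],d['K'][0,0])
hsv=cv2.cvtColor(im,cv2.COLOR_BGR2HSV)
# ring: dark mask
def blob(m,u,v):
    n,l,s,ct=cv2.connectedComponentsWithStats(m.astype('uint8'));k=l[v,u];cs,_=cv2.findContours((l==k).astype('uint8'),0,1)
    c=max(cs,key=cv2.contourArea);return s[k],ct[k],cv2.fitEllipse(c),cv2.minEnclosingCircle(c)
print(blob(hsv[:,:,2]<110,172,187)); print(blob(hsv[:,:,1]<70,255,193))
E
```

```text
[496.26953504 -50.79684601  20.        ] [ 483.39834631 -202.56024359   14.        ] [ 513.55459808 -393.07028814   40.        ]
[[-5.62700848e-04 -9.93124588e-01  1.17060826e-01]
 [-9.99998167e-01  3.44615041e-04 -1.88324441e-03]
 [ 1.82995541e-03 -1.17061671e-01 -9.93122961e-01]] 419.13696560575795
(array([ 166,  166,   42,   42, 1053], dtype=int32), array([186.26020893, 186.67806268]), ((186.34344482421875, 186.52294921875), (40.421966552734375, 41.4661979675293), 117.47410583496094), ((186.3580322265625, 186.399169921875), 21.1145076751709))
(array([241, 180,  28,  27, 588], dtype=int32), array([254.45748299, 192.93707483]), ((254.4611358642578, 192.9404754638672), (26.381868362426758, 26.6190128326416), 73.57292175292969), ((254.43930053710938, 192.91329956054688), 13.695109367370605))
```

View pics/t0c.png

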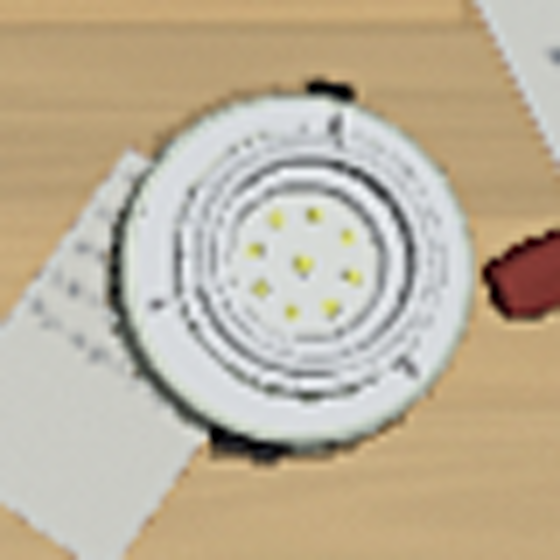

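Crop: lamp's LED centre (303,263), three bars at (335,128), (160,302), (410,367), so lamp yaw is about -15° mod 120. Now moving over for a wrist view.

```bash
python3 -m pendant '[[[0,0,0.2],[-0.8,-0.82,0],0],[[0,0,0.2],[-0.8,-0.82,0],0],[[0,0,0.2],[-0.8,-0.82,0],0],[[0,0,0.2],[-0.8,-0.82,0],0],[[0,0,0.2],[-0.8,-0.82,0],0],[[0,0,0.2],[-0.8,-0.82,0],0],[[0,0,0.2],[-0.8,-0.82,0],0],[[0,0,0.2],[-0.8,-0.82,0],0],[[0,0,0.2],[-0.8,-0.82,0],0],[[0,0,0.2],[-0.8,-0.82,0],0]]' 20
python3 - <<'E'
from h import *
s=robot.read_state();print(s['joints'],s['tcp_rot'],s['tool_pos'])
d=np.array([485,-130,222])-s['tool_pos'];print(s['tcp_rot'].T@d/400)
E
```

```text
time_s: 1.1
tool_pos: [403.5, 115.3, 222.2]
tcp_rot: [[0.109, 0.994, -0.0], [0.994, -0.109, -0.002], [-0.002, 0.0, -1.0]]
wrist_force: [-0.6, 0.9, -0.7]
finger_gap: 87.7
finger_force: 0.0
[ 1.13748866e+01 -2.27176568e+01  9.57169238e+01 -9.82514426e-02
  1.07030073e+02  1.76155723e+01] [[ 1.09203937e-01  9.94019350e-01 -1.79040203e-04]
 [ 9.94017882e-01 -1.09204083e-01 -1.70848819e-03]
 [-1.71782224e-03  8.60447272e-06 -9.99998525e-01]] [403.54240354 115.28132038 222.18074144]
[-0.58729554  0.26939037  0.00146304]
```

```bash
python3 -m pendant '[[[0,0,0],[-0.59,0.27,0],0],[[0,0,0],[-0.59,0.27,0],0],[[0,0,0],[-0.59,0.27,0],0],[[0,0,0],[-0.59,0.27,0],0],[[0,0,0],[-0.59,0.27,0],0],[[0,0,0],[-0.59,0.27,0],0],[[0,0,0],[-0.59,0.27,0],0],[[0,0,0],[-0.59,0.27,0],0]]'
python3 - <<'E'
from h import *
c=shot('wrist','w1');print(c['xyz'],c['rotation'],c['intrinsics'])
s=robot.read_state();print(s['joints'],s['tool_pos'],s['qvel'])
E
```

```text
time_s: 1.9
tool_pos: [486.0, -124.8, 222.5]
tcp_rot: [[0.1, 0.995, -0.001], [0.995, -0.1, 0.001], [0.001, -0.001, -1.0]]
wrist_force: [0.0, 0.6, -0.1]
finger_gap: 87.7
finger_force: 0.0
[492.42074447 -58.86884275 384.3503594 ] [[ 0.99489171 -0.09771353 -0.02534878]
 [-0.10094279 -0.9655103  -0.24000085]
 [-0.00102318  0.24133363 -0.97044167]] [[293.25137028   0.         255.10201046]
 [  0.         293.25137028 193.78619713]
 [  0.           0.           1.        ]]
[-1.82728782e+01 -9.92345483e+00  8.52375692e+01  3.61932229e-02
  1.04697399e+02 -1.25577533e+01] [ 486.02596316 -124.45220663  222.73798109] [ 0.59173984 -0.54522559  0.04922885 -0.17169069 -0.16757122 -0.28126184]
```

View pics/w1.png

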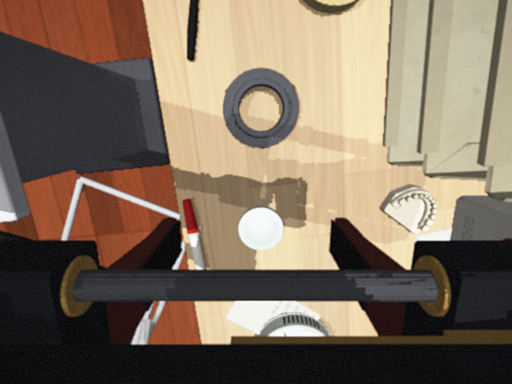

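Wrist view: ring at (261,108), lens at (261,229). Refining both and enlarging the ring for its ribs.

```bash
python3 - <<'E'
from h import *
im=cv2.imread('pics/w1.png');hsv=cv2.cvtColor(im,cv2.COLOR_BGR2HSV)
def blob(m,u,v):
    n,l,s,ct=cv2.connectedComponentsWithStats(m.astype('uint8'));k=l[v,u];cs,_=cv2.findContours((l==k).astype('uint8'),0,1)
    c=max(cs,key=cv2.contourArea);return cv2.fitEllipse(c)
e=blob(hsv[:,:,1]<60,261,229);print(e,px2w('w1',*e[0],8),px2w('w1',*e[0],14))
e=blob((hsv[:,:,2]<130)&(hsv[:,:,1]<90),233,108);print(e,px2w('w1',*e[0],12))
print('top',px2w('t0',254.46,192.94,10),px2w('t0',186.34,186.52,12))
d=np.load('pics/w1.npz')
# rectified top-down crop of the ring at z=18, 0.25mm/px, x up, y left, centre c
c=px2w('w1',*e[0],10)[:2];N=560;s=0.22
def rect(f,c,z):
    P=[(c[0]+a,c[1]+b,z) for a,b in((60,60),(60,-60),(-60,-60),(-60,60))]
    H=cv2.getPerspectiveTransform(np.float32([w2px(f,p) for p in P]),np.float32([(0,0),(600,0),(600,600),(0,600)]));return cv2.warpPerspective(cv2.imread(f'pics/{f}.png'),H,(600,600),flags=2)
r=rect('w1',c,10);r=np.clip(r.astype(float)*1.8,0,255).astype('uint8');cv2.imwrite('pics/r1.png',r)
E
```

```text
((267.6019592285156, 237.22154235839844), (45.99201202392578, 73.57081604003906), 141.796630859375) [ 493.4618807 -214.8104466    8.       ] [ 493.44528229 -212.32433333   14.        ]
((260.6206359863281, 107.67726135253906), (74.5967788696289, 78.3355712890625), 8.159961700439453) [500.3109548  -43.99113936  12.        ]
top [ 483.96942322 -201.35920026   10.        ] [498.34462731 -48.01495871  12.        ]
```

View pics/r1.png

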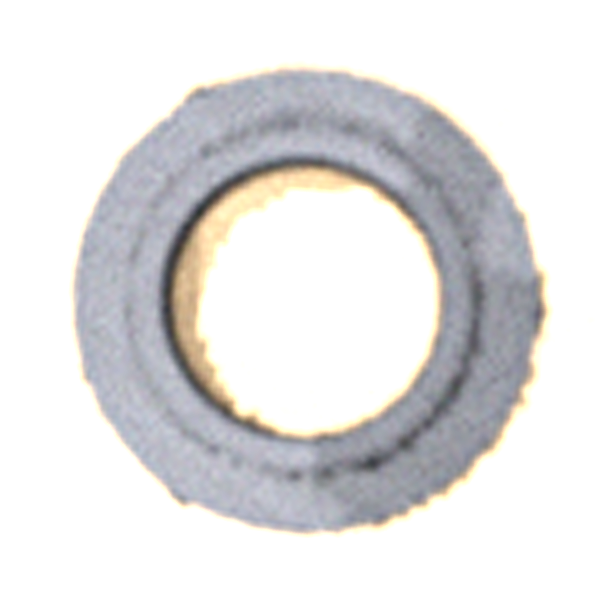

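Ribs in the rectified view (5 px/mm, x up, y left) are at (200,92), (180,498), (540,290) about (308,300), so ring yaw is about 28° mod 120. Moving over the lens, since the first lens contour was contaminated.

```bash
python3 - <<'E'
from h import *
print(px2w('w1',261,229,14))
s=robot.read_state()
c=px2w('w1',261,229,14)
print(s['tcp_rot'].T@(np.array([c[0],c[1],110])-s['tool_pos'])/400)
E
```

```text
[ 485.70489995 -199.68327469   14.        ]
[-0.18740597  0.01791839  0.28172392]
```

```bash
python3 -m pendant '[[[0,0,0],[-0.186,0.018,0.28],0],[[0,0,0],[-0.186,0.018,0.28],0],[[0,0,0],[-0.186,0.018,0.28],0],[[0,0,0],[-0.186,0.018,0.28],0],[[0,0,0],[-0.186,0.018,0.28],0]]'
cat >> h.py <<'E'
def lens(f,box,smax=60):
    im=cv2.imread(f'pics/{f}.png');hsv=cv2.cvtColor(im,cv2.COLOR_BGR2HSV);m=np.zeros(im.shape[:2],'uint8');a,b,c,d=box
    m[c:d,a:b]=((hsv[c:d,a:b,1]<smax)&(hsv[c:d,a:b,2]>130))
    m=cv2.morphologyEx(m,cv2.MORPH_OPEN,np.ones((5,5)))
    cs,_=cv2.findContours(m,0,1);k=max(cs,key=cv2.contourArea);return cv2.fitEllipse(k),cv2.boundingRect(k)
E
python3 - <<'E'
from h import *
c=shot('wrist','w2')
s=robot.read_state();print(s['tool_pos'])
print(w2px('w2',[s['tool_pos'][0],s['tool_pos'][1],14]),w2px('w2',s['tool_pos']))
print(lens('w1',(225,300,195,262)))
print(lens('w2',(150,350,40,300)))
E
```

```text
time_s: 2.45
tool_pos: [485.8, -199.3, 111.2]
tcp_rot: [[0.1, 0.995, -0.0], [0.995, -0.1, 0.001], [0.001, -0.0, -1.0]]
wrist_force: [-0.1, -0.5, 0.4]
finger_gap: 87.8
finger_force: 0.0
[ 486.57694368 -199.53037264  112.62244851]
[256.51401344 195.80304268] [257.22166283 237.59554399]
(((260.5736999511719, 228.72860717773438), (43.832096099853516, 45.92380905151367), 102.53258514404297), (238, 207, 46, 45))
(((254.97178649902344, 194.91879272460938), (65.03964233398438, 66.25843811035156), 93.52206420898438), (222, 162, 67, 66))
```

View pics/w2.png

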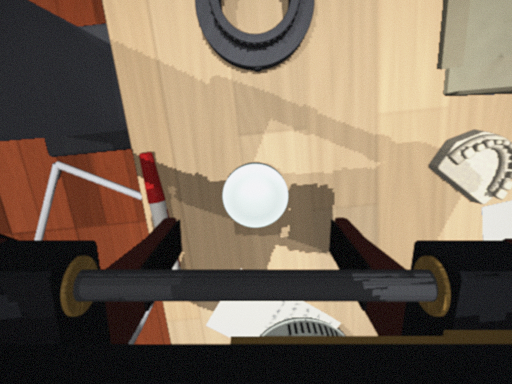

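The lens at (255,195) is almost centred under the TCP, which projects to (256.5,196). Descending to grasp the upper half of its edge.

```bash
python3 -m pendant '[[[0,0,0],[0.002,-0.004,0.12],0.1],[[0,0,0],[0.002,-0.004,0.2],0.1],[[0,0,0],[0.002,-0.004,0.25],0.1],[[0,0,0],[0.002,-0.004,0.258],0.1],[[0,0,0],[0.002,-0.004,0.258],0.1],[[0,0,0],[0.002,-0.004,0.258],0.6],[[0,0,0],[0.002,-0.004,0.258],0.6],[[0,0,0],[0.002,-0.004,0.258],0.6],[[0,0,0],[0.002,-0.004,0.258],0.6],[[0,0,0],[0.002,-0.004,0.258],0.6],[[0,0,0],[0.002,-0.004,0.258],0.6]]' 20
```

```text
time_s: 3.6
tool_pos: [485.2, -200.3, 9.1]
tcp_rot: [[0.102, 0.995, 0.003], [0.995, -0.102, -0.001], [-0.001, 0.003, -1.0]]
wrist_force: [-0.4, 1.7, 5.9]
finger_gap: 59.0
finger_force: 20.0
```

```bash
python3 -m pendant '[[[0,0,0],[0,0,-0.1],0.6],[[0,0,0],[0,0,-0.2],0.6],[[0,0,0],[-0.664,0.143,-0.3],0.6],[[0,0,0],[-0.664,0.143,-0.3],0.6],[[0,0,0],[-0.664,0.143,-0.3],0.6],[[0,0,0],[-0.664,0.143,-0.3],0.6],[[0,0,0],[-0.664,0.143,-0.3],0.6],[[0,0,0],[-0.664,0.143,-0.3],0.6],[[0,0,0],[-0.664,0.143,-0.3],0.6],[[0,0,0],[-0.664,0.143,-0.3],0.6],[[0,0,0],[-0.664,0.143,-0.3],0.6]]'
python3 - <<'E'
from h import *
c=shot('wrist','w3')
s=robot.read_state();print(s['tool_pos'],s['finger_gap'],s['joints'])
print(w2px('w3',[514.5,-391,56]),w2px('w3',s['tool_pos']))
print(px2w('w1',260.57,228.73,14),px2w('w2',254.97,194.92,14))
E
```

```text
time_s: 4.7
tool_pos: [514.2, -468.7, 126.9]
tcp_rot: [[0.101, 0.995, -0.001], [0.995, -0.101, 0.001], [0.001, -0.001, -1.0]]
wrist_force: [-0.8, -0.5, -0.9]
finger_gap: 59.4
finger_force: 20.0
[ 514.32232229 -468.57887717  127.19440359] 58.9911249170856 [-4.51434923e+01  2.02897315e+01  6.29155914e+01  1.42067995e-02
  9.68462511e+01 -3.93884419e+01]
[245.85738516 105.81990983] [256.05027827 236.43814712]
[ 485.1681317  -199.24245638   14.        ] [ 485.25997632 -198.56208734   14.        ]
```

View pics/w3.png

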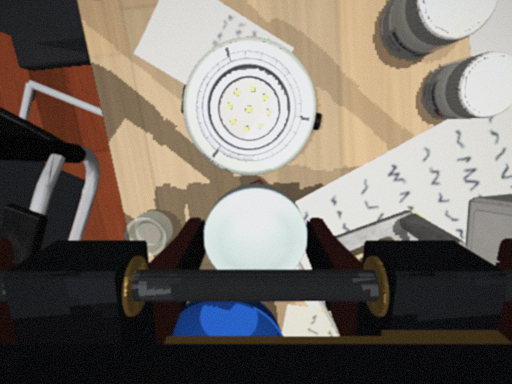

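Wrist view: lamp LEDs centred at about (250,108), start bars at (305,118), (216,153), (228,51), and the lens level in the fingers at (256,236). Computing lamp centre and yaw.

```bash
python3 - <<'E'
from h import *
im=cv2.imread('pics/w3.png');hsv=cv2.cvtColor(im,cv2.COLOR_BGR2HSV)
m=np.zeros(im.shape[:2],bool);m[80:140,215:285]=True
y=m&(hsv[:,:,1]>70)&(abs(hsv[:,:,0].astype(int)-28)<10)&(hsv[:,:,2]>90)
n,l,st,ct=cv2.connectedComponentsWithStats(y.astype('uint8'))
pts=np.array([ct[i] for i in range(1,n) if st[i,4]>=3]);print(pts.round(1).tolist())
e=cv2.fitEllipse(np.float32([p for p in pts if 10<np.hypot(*(p-[250,108]))<25]));print('led',e,px2w('w3',*e[0],46))
# housing: white vs rest, hull ellipse
from h import lens
h=lens('w3',(170,318,30,180),45);print('house',h,px2w('w3',*h[0][0],36))
c=px2w('w3',*e[0],46)
for q in((305,118),(216,153),(228,51)):
    w=px2w('w3',*q,38);print(np.degrees(np.arctan2(w[1]-c[1],w[0]-c[0])),np.hypot(*(w-c)[:2]))
P=[(c[0]+a,c[1]+b,56) for a,b in((50,50),(50,-50),(-50,-50),(-50,50))]
H=cv2.getPerspectiveTransform(np.float32([w2px('w3',p) for p in P]),np.float32([(0,0),(500,0),(500,500),(0,500)]))
cv2.imwrite('pics/r3.png',cv2.warpPerspective(im,H,(500,500),flags=2))
E
```

```text
[[252.2, 88.5], [236.5, 92.0], [264.9, 96.4], [229.4, 105.9], [248.7, 108.8], [232.8, 121.2], [246.0, 128.5]]
led ((248.62191772460938, 108.38190460205078), (39.4854850769043, 40.81399154663086), 11.783638000488281) [ 516.21126171 -392.65674936   46.        ]
house (((242.54574584960938, 96.83088684082031), (130.92391967773438, 167.14627075195312), 141.29067993164062), (170, 30, 146, 145)) [ 512.03766121 -382.67276411   36.        ]
-14.784554926716114 47.029398186795945
-133.69602406918673 45.86754585211602
104.49632137972644 46.56202688504407
```

View pics/r3.png

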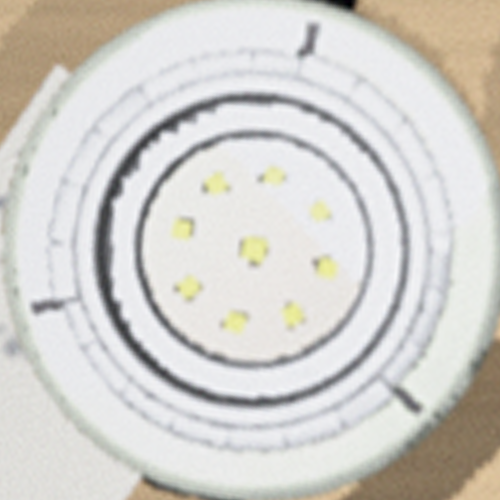

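Rectified lamp: pocket circle centred at (253.5,249.5), giving lamp at about (516.3,-393.1), yaw -14.7°. Next, where the lens sits in the hand.

```bash
python3 - <<'E'
from h import *
im=cv2.imread('pics/w3.png');g=cv2.cvtColor(im,cv2.COLOR_BGR2LAB).astype(int)
P=np.mean([robot.read_state()['tool_pos'] for _ in range(10)],0);print(P)
for u in (236,246,256,266,276):print(u,cv2.cvtColor(im,cv2.COLOR_BGR2GRAY)[178:198,u])
print(cv2.cvtColor(im,cv2.COLOR_BGR2GRAY)[236,196:212],cv2.cvtColor(im,cv2.COLOR_BGR2GRAY)[236,300:316])
t=np.linspace(0,2*np.pi,720)
for z,r in((6.5,30),(-5.5,30),(-7.5,28)):
    q=np.array([w2px('w3',P+[r*np.cos(a),r*np.sin(a),z]) for a in t]);print(z,q.min(0),q.max(0),[q[np.argmin(abs(q[:,0]-u)+1000*(q[:,1]>236)),1].round(1) for u in(236,246,256,266,276)])
E
```

```text
[ 514.32232229 -468.57887717  127.19440359]
236 [117 119 118 118 119 118 123 121 118 101  85  82 105 161 208 231 234 234
 235 234]
246 [ 92  94  97  92  93  88  85  81  81  94 138 202 229 235 232 233 234 230
 234 234]
256 [ 92  88  67  56  56  80  89  83  95 121 188 226 234 232 233 234 233 233
 233 234]
266 [170 173 166 132  94  87  91  83  85  82 115 184 224 235 235 233 233 232
 231 234]
276 [173 172 176 169 126  99  92  92  99  89  89  89  90 116 174 217 236 234
 231 233]
[  7   8   0  10   4   0  20  87 180 229 231 228 227 228 225 227] [223 224 225 229 230 230 196  99  22   4   0   4   5  10  11   6]
6.5 [203.17643258 189.3225373 ] [308.99403729 288.02015523] [np.float64(193.0), np.float64(190.2), np.float64(189.3), np.float64(190.2), np.float64(192.9)]
-5.5 [206.6010797  184.66079695] [305.48679943 277.51967881] [np.float64(188.6), np.float64(185.7), np.float64(184.7), np.float64(185.6), np.float64(188.5)]
-7.5 [210.39256136 187.25735721] [301.67960586 273.06101107] [np.float64(191.6), np.float64(188.3), np.float64(187.3), np.float64(188.3), np.float64(191.6)]
```

```bash
cat >> h.py <<'E'
def cmd(shifts,p=(242.359,548.888,222.631),yaw=156.177):
    p=np.array(p);
    for t,s in shifts:
        a=np.radians(yaw);R=np.array([[np.cos(a),np.sin(a),0],[np.sin(a),-np.cos(a),0],[0,0,-1]])
        p=p+R@np.array(s,float)*400;yaw-=t*360
        print(p.round(2),round(yaw,2))
    a=np.radians(yaw);R=np.array([[np.cos(a),np.sin(a),0],[np.sin(a),-np.cos(a),0],[0,0,-1]]);return p,R
M=[(.2,(-.8,-.82,0)),(0,(-.59,.27,0)),(0,(-.186,.018,.28)),(0,(.002,-.004,.258)),(0,(-.664,.143,-.3))]
E
python3 - <<'E'
from h import *
p,R=cmd(M);print(R.T@(np.array([516.6,-393.9,70])-p)/400)
E
```

```text
[402.61 119.58 222.63] 84.18
[ 486.11 -126.16  222.63] 84.18
[ 485.72 -200.9   110.63] 84.18
[ 484.21 -199.95    7.43] 84.18
[ 514.17 -469.98  127.43] 84.18
[ 0.18983001 -0.0132585   0.1435775 ]
```

```bash
python3 -m pendant '[[[0,0,0],[0.1,-0.007,0],0.6],[[0,0,0],[0.186,-0.0133,0.05],0.6],[[0,0,0],[0.186,-0.0133,0.1],0.6],[[0,0,0],[0.186,-0.0133,0.142],0.6],[[0,0,0],[0.186,-0.0133,0.142],0.6],[[0,0,0],[0.186,-0.0133,0.142],0.6],[[0,0,0],[0.186,-0.0133,0.142],0.6]]'
python3 - <<'E'
from h import *
S=[]
for i in range(2):
    c=shot('wrist','w4');S.append(robot.read_state()['tool_pos'])
P=np.mean(S,0);print(S)
im=cv2.imread('pics/w4.png')
t=np.linspace(0,2*np.pi,200)
def circ(x,y,z,r,col):
    q=np.array([w2px('w4',[x+r*np.cos(a),y+r*np.sin(a),z]) for a in t]);cv2.polylines(im,[(q*16).astype(int)],True,col,1,cv2.LINE_AA,4)
circ(516.3,-393.1,56,36,(0,0,255));circ(516.3,-393.1,38,56,(0,0,255));circ(516.3,-393.1,56,41,(0,255,0));circ(P[0]-.3,P[1]+.85,P[2]+6.5,30,(255,0,0))
cv2.imwrite('pics/w4o.png',cv2.resize(im[120:300,150:362],None,fx=3.3,fy=3.3,interpolation=cv2.INTER_CUBIC))
E
```

```text
time_s: 5.45
tool_pos: [516.8, -396.3, 72.0]
tcp_rot: [[0.102, 0.995, 0.001], [0.995, -0.102, -0.001], [-0.001, 0.002, -1.0]]
wrist_force: [0.2, -0.5, -1.1]
finger_gap: 59.0
finger_force: 20.0
[array([ 516.86045739, -396.34724777,   72.1346152 ]), array([ 516.82358113, -396.312026  ,   72.04490456])]
```

View pics/w4o.png

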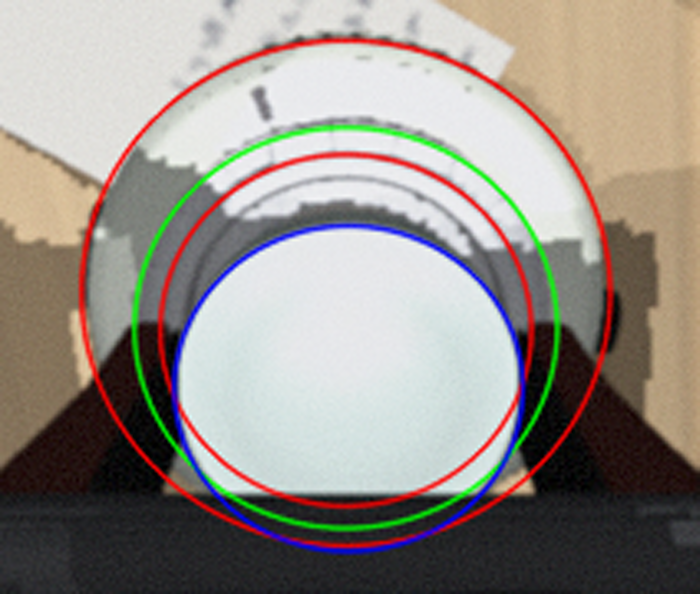

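Overlay on wrist view: predicted lamp circles match the picture; the lens is 2.4 mm too far (-y). Correcting, then easing down.

```bash
python3 -m pendant '[[[0,0,0],[0.006,-0.001,0.005],0.6],[[0,0,0],[0.006,-0.001,0.01],0.6],[[0,0,0],[0.006,-0.001,0.01],0.6],[[0,0,0],[0.006,-0.001,0.01],0.6],[[0,0,0],[0.006,-0.001,0.01],0.6]]'
python3 - <<'E'
from h import *
for i in range(2):
    c=shot('wrist','w5');s=robot.read_state();print(s['tool_pos'],s['wrist_force'])
# visible lens top rim vs prediction
im=cv2.imread('pics/w5.png');g=cv2.cvtColor(im,cv2.COLOR_BGR2GRAY)
P=s['tool_pos'];print('pred lens top',w2px('w5',P+[-.3,.85+30,6.5]),'lr',w2px('w5',P+[-30.3,.85,6.5]),w2px('w5',P+[29.7,.85,6.5]))
print(g[175:200,255])
print('rim inner top',w2px('w5',[516.3,-393.1+31,56]))
E
```

```text
time_s: 6.05
tool_pos: [516.3, -393.0, 66.6]
tcp_rot: [[0.101, 0.995, -0.0], [0.995, -0.101, 0.0], [0.0, -0.0, -1.0]]
wrist_force: [-0.5, 0.3, -0.6]
finger_gap: 59.2
finger_force: 20.0
[ 516.29102206 -393.04314812   66.70719069] [-0.64159804  0.30677131 -0.85290812]
[ 516.28926826 -393.01678765   66.69880013] [-0.85343611 -0.51144005 -1.48769257]
pred lens top [249.57329386 188.28570155] lr [202.90359179 244.50132348] [307.98684351 234.4523752 ]
[230 235 236 237 233 174 118 109 102  95  82  91 123 189 227 232 230 231
 230 231 230 231 231 231 232]
rim inner top [250.60891748 181.70479598]
```

```bash
python3 - <<'E'
from h import *
S=[]
im=cv2.imread('pics/w5.png')
t=np.linspace(0,2*np.pi,200)
def circ(x,y,z,r,col):
    q=np.array([w2px('w5',[x+r*np.cos(a),y+r*np.sin(a),z]) for a in t])-[150,120]
    cv2.polylines(big,[((q+.5)*4*16-8).astype(int)],True,col,1,cv2.LINE_AA,4)
big=cv2.resize(im[120:260,150:350],None,fx=4,fy=4,interpolation=cv2.INTER_CUBIC)
P=[516.29,-393.03,66.7]
circ(516.3,-393.1,56,36,(0,0,255));circ(516.3,-393.1,38,56,(0,0,255));circ(516.3,-393.1,56,31,(0,200,0));circ(P[0]-.3,P[1]+.85,P[2]+6.5,30,(255,0,0));circ(P[0]-.3,P[1]+.85,P[2]-5.5,30,(255,0,255))
cv2.imwrite('pics/w5o.png',big)
E
```

```text
(no output)
```

View pics/w5o.png

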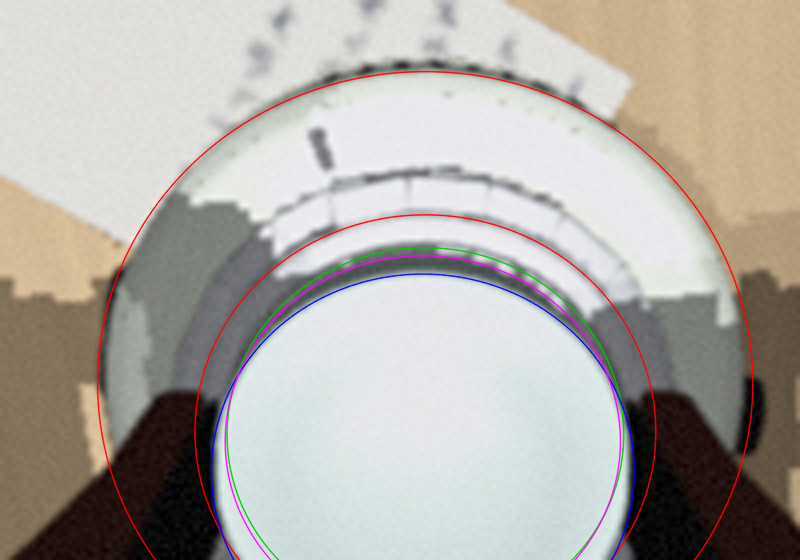

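Overlay: the lens is about 0.7 mm +y of the pocket centre. Nudging and entering.

```bash
python3 -m pendant '[[[0,0,0],[-0.0017,0.001,0],0.6],[[0,0,0],[-0.0017,0.001,0.005],0.6],[[0,0,0],[-0.0017,0.001,0.01],0.6],[[0,0,0],[-0.0017,0.001,0.015],0.6],[[0,0,0],[-0.0017,0.001,0.019],0.6],[[0,0,0],[-0.0017,0.001,0.019],0.6],[[0,0,0],[-0.0017,0.001,0.019],0.6]]'
```

```text
time_s: 6.85
tool_pos: [516.6, -393.7, 59.0]
tcp_rot: [[0.101, 0.995, -0.0], [0.995, -0.101, 0.0], [0.0, -0.0, -1.0]]
wrist_force: [-0.1, -0.1, -1.5]
finger_gap: 59.1
finger_force: 20.0
```

No contact force with the lens 4–5 mm inside. Release and lift.

```bash
python3 -m pendant '[[[0,0,0],[0,0,0],0.25],[[0,0,0],[0,0,0],0.2],[[0,0,0],[0,0,0],0.1],[[0,0,0],[0,0,0],0.05],[[0,0,0],[0,0,-0.02],0],[[0,0,0],[0,0,-0.1],0],[[0,0,0],[0,0,-0.2],0],[[0,0,0],[0,0,-0.2],0],[[0,0,0],[0,0,-0.2],0]]'
python3 - <<'E'
from h import *
shot('wrist','w6');im=cv2.imread('pics/w6.png')
big=cv2.resize(im[100:260,150:350],None,fx=3.7,fy=3.7,interpolation=cv2.INTER_CUBIC)
t=np.linspace(0,2*np.pi,200)
def circ(x,y,z,r,col):
    q=np.array([w2px('w6',[x+r*np.cos(a),y+r*np.sin(a),z]) for a in t])-[150,100]
    cv2.polylines(big,[((q+.5)*3.7*16-8).astype(int)],True,col,1,cv2.LINE_AA,4)
circ(516.3,-392.7,56,36,(0,0,255));circ(516.3,-392.7,60,30,(255,0,0))
cv2.imwrite('pics/w6o.png',big)
E
```

```text
time_s: 7.75
tool_pos: [517.3, -394.3, 141.4]
tcp_rot: [[0.101, 0.995, 0.003], [0.995, -0.101, -0.003], [-0.002, 0.003, -1.0]]
wrist_force: [0.5, -0.0, 0.2]
finger_gap: 87.8
finger_force: 0.0
```

View pics/w6o.png

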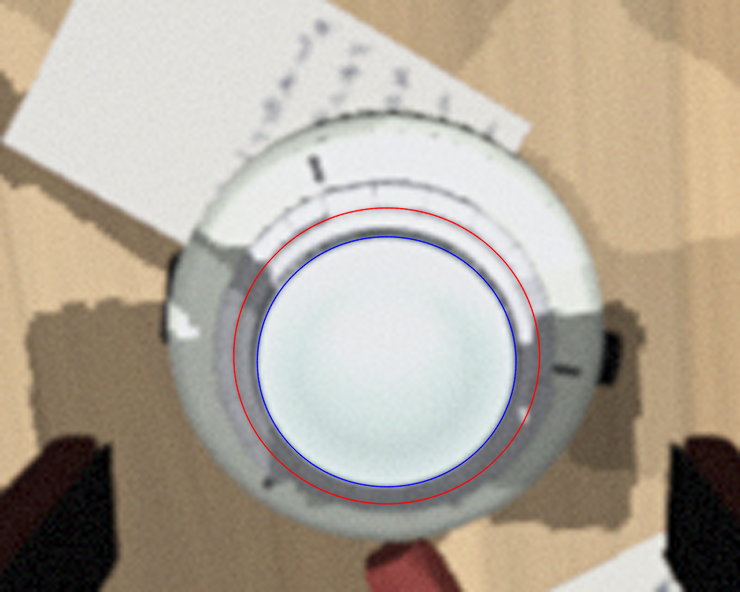

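The lens sits home: its edge matches the predicted r30 circle at z 60, and a clean gap shows all round. Next, back over the ring, measured numerically from here on.

```bash
python3 -m pendant '[[[0,0,0],[0.863,-0.13,0],0],[[0,0,0],[0.863,-0.13,0],0],[[0,0,0],[0.863,-0.13,0],0],[[0,0,0],[0.863,-0.13,0],0],[[0,0,0],[0.863,-0.13,0],0],[[0,0,0],[0.863,-0.13,0],0],[[0,0,0],[0.863,-0.13,0],0],[[0,0,0],[0.863,-0.13,0],0],[[0,0,0],[0.863,-0.13,0],0],[[0,0,0],[0.863,-0.13,0],0],[[0,0,0],[0.863,-0.13,0],0]]'
python3 - <<'E'
from h import *
shot('wrist','w7');S=[robot.read_state()['tool_pos']];print(S)
shot('wrist','w7');s=robot.read_state();print(s['tool_pos'])
im=cv2.imread('pics/w7.png');hsv=cv2.cvtColor(im,cv2.COLOR_BGR2HSV)
print('pred',w2px('w7',[500,-45,20]),w2px('w7',[500,-45+46,20]),w2px('w7',[500,-45-46,0]),w2px('w7',[546,-45,20]),w2px('w7',[454,-45,20]))
m=((hsv[:,:,2]<130)&(hsv[:,:,1]<90)).astype('uint8')
n,l,st,ct=cv2.connectedComponentsWithStats(m)
for i in range(1,n):
    if st[i,4]>200:print(st[i],ct[i])
cs,h=cv2.findContours(m,cv2.RETR_CCOMP,1)
for i,c in enumerate(cs):
    if h[0][i][3]>=0 and cv2.contourArea(c)>800: e=cv2.fitEllipse(c);print('hole',e,px2w('w7',*e[0],36),cv2.boundingRect(c))
E
```

```text
time_s: 8.9
tool_pos: [499.7, -46.4, 138.4]
tcp_rot: [[0.104, 0.995, -0.001], [0.995, -0.104, -0.0], [-0.0, -0.001, -1.0]]
wrist_force: [-0.1, -0.6, 0.8]
finger_gap: 87.8
finger_force: 0.0
[array([499.79278481, -46.3977946 , 138.553919  ])]
[499.84110838 -46.31097961 138.68130693]
pred [255.7806446  188.76968505] [250.71739013 141.52286406] [260.16411761 225.68300202] [302.60470458 183.99390776] [209.3518277  193.50514987]
[403   0  20 226 698] [412.30945559 105.48997135]
[    0     0   512   384 68394] [210.78837325 255.57559143]
[ 166   25   15  106 1062] [172.30885122  78.19585687]
```

```bash
python3 - <<'E'
from h import *
im=cv2.imread('pics/w7.png');lab=cv2.cvtColor(cv2.GaussianBlur(im,(3,3),0),cv2.COLOR_BGR2LAB)
m=np.zeros(im.shape[:2],'uint8');m[110:262,180:332]=(lab[110:262,180:332,2]<135)
print(lab[188,200:315:5].tolist());print(lab[125:250:6,256].tolist())
n,l,st,ct=cv2.connectedComponentsWithStats(m)
for i in range(1,n):
    if st[i,4]>300:print(st[i],ct[i])
k=l[150,256] if l[150,256] else None
E
```

```text
[[120, 132, 144], [117, 132, 144], [59, 130, 132], [40, 129, 126], [36, 128, 126], [39, 128, 126], [88, 131, 139], [111, 131, 143], [112, 131, 143], [111, 131, 143], [111, 131, 142], [111, 132, 142], [116, 131, 143], [123, 131, 144], [137, 132, 146], [158, 132, 147], [110, 131, 143], [78, 129, 125], [67, 129, 126], [38, 129, 127], [42, 128, 127], [115, 132, 144], [115, 132, 143]]
[[216, 130, 151], [217, 129, 151], [220, 129, 150], [87, 128, 125], [91, 128, 125], [72, 129, 125], [92, 129, 125], [194, 132, 151], [197, 132, 151], [196, 132, 151], [120, 131, 144], [111, 132, 142], [111, 132, 142], [112, 131, 142], [113, 131, 142], [31, 128, 128], [38, 128, 127], [39, 128, 127], [107, 131, 140], [108, 132, 142], [109, 131, 143]]
[ 210  142   93   91 4525] [255.86629834 185.83933702]
```

```bash
cat >> h.py <<'E'
from scipy.optimize import minimize
T=np.linspace(0,2*np.pi,180)
def poly(f,x,y,z,r,S=4):
    d=np.load(f'pics/{f}.npz');P=np.c_[x+r*np.cos(T),y+r*np.sin(T),np.full(180,z)]
    q=(P-d['p'])@d['R'];q=q[:,:2]/q[:,2:]*d['K'][0,0]+d['K'][:2,2];return q
def model(f,x,y,z0=0):
    S=4
    def fill(pts):
        m=np.zeros((384*S,512*S),'uint8');cv2.fillConvexPoly(m,np.round(cv2.convexHull(np.float32((pts+.5)*S))*16).astype(int),1,shift=4);return m
    c=lambda z,r:poly(f,x,y,z0+z,r)
    return (fill(np.r_[c(0,46),c(20,46)])|fill(np.r_[c(20,33),c(36,33)]))&~(fill(c(36,26))&fill(c(20,26)))&1
E
python3 - <<'E'
from h import *
im=cv2.imread('pics/w7.png');b=cv2.resize(cv2.cvtColor(cv2.GaussianBlur(im,(3,3),0),cv2.COLOR_BGR2LAB)[:,:,2],None,fx=4,fy=4,interpolation=1)
m=np.zeros(b.shape,'uint8');m[480:1040,760:1280]=b[480:1040,760:1280]<135
n,l,st,ct=cv2.connectedComponentsWithStats(m);k=np.argmax(st[1:,4])+1;m=(l==k).astype('uint8')
f=lambda p:int((model('w7',*p)!=m).sum())
r=minimize(f,[500,-45],method='Nelder-Mead',options=dict(initial_simplex=[[500,-45],[502,-45],[500,-42]],xatol=.05));print(r.x,r.fun,m.sum())
x,y=r.x
cs,_=cv2.findContours(m,0,1);c=max(cs,key=cv2.contourArea)[:,0]/4-.4
W=np.array([px2w('w7',u,v,10)[:2] for u,v in c])-[x,y]
a=np.degrees(np.arctan2(W[:,1],W[:,0]))%360;R=np.hypot(*W.T)
# smooth 3-fold-free radius profile, report local excess
bins=[np.median(R[(a>=i)&(a<i+3)]) for i in range(0,360,3)]
bins=np.array(bins);base=np.array([np.median(np.roll(bins,7-i)[:15]) for i in range(120)]);ex=bins-base
print([(3*i+1.5,ex[i].round(2)) for i in np.argsort(-ex)[:14]])
fold=np.array([ex[i]+ex[i+40]+ex[i+80] for i in range(40)]);print((3*np.argsort(-fold)[:5]+1.5),np.sort(fold)[::-1][:5])
E
```

```text
[499.89784616 -44.53834981] 4950.0 72393
[(np.float64(25.5), np.float64(0.96)), (np.float64(28.5), np.float64(0.84)), (np.float64(148.5), np.float64(0.8)), (np.float64(151.5), np.float64(0.71)), (np.float64(22.5), np.float64(0.63)), (np.float64(268.5), np.float64(0.55)), (np.float64(145.5), np.float64(0.53)), (np.float64(265.5), np.float64(0.47)), (np.float64(304.5), np.float64(0.41)), (np.float64(307.5), np.float64(0.39)), (np.float64(310.5), np.float64(0.3)), (np.float64(244.5), np.float64(0.28)), (np.float64(301.5), np.float64(0.19)), (np.float64(247.5), np.float64(0.19))]
[28.5 25.5 31.5 22.5 64.5] [2.19651534 1.96296718 0.78502514 0.625715   0.40207092]
```

```bash
python3 -m pendant '[[[0,0,0],[0.0045,0,0.12],0],[[0,0,0],[0.0045,0,0.2],0],[[0,0,0],[0.0045,0,0.26],0],[[0,0,0],[0.0045,0,0.28],0],[[0,0,0],[0.0045,0,0.29],0],[[0,0,0],[0.0045,0,0.29],0],[[0,0,0],[0.0045,0,0.29],0],[[0,0,0],[0.0045,0,0.29],0.5],[[0,0,0],[0.0045,0,0.29],0.5],[[0,0,0],[0.0045,0,0.29],0.5],[[0,0,0],[0.0045,0,0.29],0.5],[[0,0,0],[0.0045,0,0.29],0.5]]' 20
python3 - <<'E'
from h import *
M=M+[(0,(.186,-.0133,.142)),(0,(.006,-.001,.01)),(0,(-.0017,.001,.019)),(0,(0,0,-.2)),(0,(.863,-.13,0)),(0,(.0045,0,.29))]
cmd(M)
E
```

```text
time_s: 10.2
tool_pos: [500.4, -43.2, 23.6]
tcp_rot: [[0.101, 0.995, 0.001], [0.995, -0.101, -0.0], [-0.0, 0.001, -1.0]]
wrist_force: [0.0, -0.5, 2.5]
finger_gap: 65.9
finger_force: 20.0
[402.61 119.58 222.63] 84.18
[ 486.11 -126.16  222.63] 84.18
[ 485.72 -200.9   110.63] 84.18
[ 484.21 -199.95    7.43] 84.18
[ 514.17 -469.98  127.43] 84.18
[ 516.43 -395.42   70.63] 84.18
[ 516.27 -392.99   66.63] 84.18
[ 516.6  -393.71   59.03] 84.18
[ 516.6  -393.71  139.03] 84.18
[499.89 -45.02 139.03] 84.18
[500.08 -43.23  23.03] 84.18
```

```bash
python3 -m pendant '[[[0,0,0],[0,0,-0.1],0.5],[[0,0,0],[0,0,-0.2],0.5],[[0,0,0],[-0.05,0.008,-0.3],0.5],[[0,0,0.0756],[-0.862,0.1306,-0.32],0.5],[[0,0,0.0756],[-0.862,0.1306,-0.32],0.5],[[0,0,0.0756],[-0.862,0.1306,-0.32],0.5],[[0,0,0.0756],[-0.862,0.1306,-0.32],0.5],[[0,0,0.0756],[-0.862,0.1306,-0.32],0.5],[[0,0,0.0756],[-0.862,0.1306,-0.32],0.5],[[0,0,0.0756],[-0.862,0.1306,-0.32],0.5],[[0,0,0.0756],[-0.862,0.1306,-0.32],0.5],[[0,0,0.0756],[-0.862,0.1306,-0.32],0.5],[[0,0,0.0756],[-0.862,0.1306,-0.32],0.5],[[0,0,0.0756],[-0.862,0.1306,-0.32],0.5],[[0,0,0.0756],[-0.862,0.1306,-0.32],0.5]]'
python3 - <<'E'
from h import *
shot('wrist','w8');s=robot.read_state();P=s['tool_pos'];print(P,s['joints'][5])
im=cv2.imread('pics/w8.png');lab=cv2.cvtColor(cv2.GaussianBlur(im,(3,3),0),cv2.COLOR_BGR2LAB)
# edges of ring in hand: outer skirt top edge rows at few columns, vs model
for dx,dy in((0,0),(-.7,-1.1)):
    for z,r in ((-23,46),(-3,46),(13,26),(13,33)):
        q=poly('w8',P[0]+dx,P[1]+dy,P[2]+z,r);print(dx,z,r,q.min(0).round(1),q.max(0).round(1))
for u in (256,):
    print(lab[130:262,u,0].tolist())
E
```

```text
time_s: 11.7
tool_pos: [517.4, -390.4, 151.5]
tcp_rot: [[0.544, 0.839, 0.0], [0.839, -0.544, -0.0], [0.0, 0.001, -1.0]]
wrist_force: [-0.1, -0.6, -1.8]
finger_gap: 65.8
finger_force: 20.0
[ 517.41285902 -390.55133885  151.43775379] -7.094628935597406
0 -23 46 [187.1 153.8] [325.4 284.9]
0 -3 46 [179.6 157.8] [333.1 301.9]
0 13 26 [208.9 199.5] [304.  287.8]
0 13 33 [196.1 186.5] [316.8 298.7]
-0.7 -23 46 [187.2 155.9] [325.3 286.5]
-0.7 -3 46 [179.7 160.1] [333.  303.7]
-0.7 13 26 [209.  201.9] [303.9 289.8]
-0.7 13 33 [196.2 189. ] [316.7 300.7]
[238, 236, 229, 203, 176, 183, 213, 231, 233, 235, 241, 247, 249, 249, 249, 249, 249, 249, 249, 249, 249, 240, 227, 225, 237, 247, 240, 198, 122, 52, 25, 42, 76, 96, 99, 99, 99, 98, 97, 95, 91, 86, 84, 85, 85, 83, 80, 79, 81, 81, 80, 80, 81, 78, 66, 47, 34, 30, 37, 47, 58, 67, 76, 85, 86, 84, 83, 83, 79, 68, 56, 72, 144, 218, 247, 248, 246, 245, 245, 245, 244, 243, 243, 242, 242, 241, 241, 240, 239, 238, 238, 238, 238, 238, 238, 239, 241, 241, 243, 246, 238, 208, 168, 153, 162, 170, 170, 173, 182, 188, 190, 190, 188, 182, 171, 157, 147, 141, 139, 140, 142, 145, 147, 146, 146, 146, 147, 148, 147, 147, 147, 146]
```

```bash
python3 -m pendant '[[[0,0,0],[0.001,0,0.08],0.5],[[0,0,0],[0.001,0,0.14],0.5],[[0,0,0],[0.001,0,0.165],0.5],[[0,0,0],[0.001,0,0.165],0.5],[[0,0,0],[0.001,0,0.17],0.5],[[0,0,0],[0.001,0,0.175],0.5],[[0,0,0],[0.001,0,0.18],0.5],[[0,0,0],[0.001,0,0.185],0.5],[[0,0,0],[0.001,0,0.19],0.5],[[0,0,0],[0.001,0,0.19],0.5],[[0,0,0],[0.001,0,0.19],0.5]]'
```

```text
time_s: 12.85
tool_pos: [517.2, -391.2, 74.9]
tcp_rot: [[0.545, 0.838, -0.0], [0.838, -0.545, 0.0], [-0.0, -0.0, -1.0]]
wrist_force: [-0.2, -0.1, -0.3]
finger_gap: 65.7
finger_force: 20.0
```

```bash
python3 -m pendant '[[[0,0,0],[0,0,0.0025],0.5],[[0,0,0],[0,0,0.005],0.5],[[0,0,0],[0,0,0.0075],0.5],[[0,0,0],[0,0,0.01],0.5],[[0,0,0],[0,0,0.01],0.5]]'; python3 -m pendant '[[[0,0,0],[0,0,0.002],0.5],[[0,0,0],[0,0,0.002],0.5]]'
```

```text
time_s: 13.35
tool_pos: [517.2, -391.1, 70.8]
tcp_rot: [[0.545, 0.838, -0.0], [0.838, -0.545, 0.0], [0.0, -0.0, -1.0]]
wrist_force: [-0.3, 0.7, -1.7]
finger_gap: 65.6
finger_force: 20.0
time_s: 13.55
tool_pos: [517.3, -391.3, 70.6]
tcp_rot: [[0.545, 0.838, 0.0], [0.838, -0.545, -0.0], [-0.0, 0.0, -1.0]]
wrist_force: [-0.4, 1.2, 0.3]
finger_gap: 66.0
finger_force: 20.0
```

```bash
python3 -m pendant '[[[0,0,0],[0,0,0.002],0.5],[[0,0,0],[0,0,0.002],0.5]]';python3 -m pendant '[[[0,0,0],[0,0,0.002],0.5],[[0,0,0],[0,0,0.002],0.5]]'
```

```text
time_s: 13.75
tool_pos: [517.4, -391.3, 70.4]
tcp_rot: [[0.545, 0.838, 0.001], [0.838, -0.545, -0.001], [-0.0, 0.001, -1.0]]
wrist_force: [-2.8, 1.5, 4.3]
finger_gap: 65.7
finger_force: 20.0
time_s: 13.95
tool_pos: [517.4, -391.4, 70.2]
tcp_rot: [[0.545, 0.838, 0.001], [0.838, -0.545, -0.001], [-0.0, 0.001, -1.0]]
wrist_force: [-3.2, 2.1, 7.2]
finger_gap: 65.7
finger_force: 20.0
```

Contact at TCP z 70.6, which matches the predicted 47.5 mm for lugs on the thread at 105°. Screwing clockwise and following the pitch.

```bash
python3 -m pendant '[[[0,0,0.014],[0,0.0004,0.0008],0.5],[[0,0,0.028],[-0.0001,0.0007,0.0017],0.5],[[0,0,0.042],[-0.0001,0.0011,0.0025],0.5],[[0,0,0.056],[-0.0003,0.0015,0.0033],0.5],[[0,0,0.07],[-0.0004,0.0018,0.0042],0.5],[[0,0,0.084],[-0.0006,0.0021,0.005],0.5],[[0,0,0.098],[-0.0008,0.0025,0.0059],0.5],[[0,0,0.111],[-0.001,0.0027,0.0067],0.5],[[0,0,0.111],[-0.001,0.0027,0.0067],0.5]]'; python3 -c "
from h import *
s=robot.read_state();print(s['moment'],s['joints'][5],s['wrist_force'])"
```

```text
time_s: 14.85
tool_pos: [518.7, -392.9, 67.6]
tcp_rot: [[0.957, 0.29, 0.002], [0.29, -0.957, -0.002], [0.002, 0.003, -1.0]]
wrist_force: [0.0, 0.2, 5.2]
finger_gap: 65.7
finger_force: 20.0
[ 0.08413848  0.17855377 -0.12635644] 33.00915717049266 [2.49670306e-03 1.81127346e-01 5.18496641e+00]
```

```bash
python3 -m pendant '[[[0,0,0.014],[0,0.0004,0.0008],0.5],[[0,0,0.028],[-0.0001,0.0007,0.0017],0.5],[[0,0,0.042],[-0.0001,0.0011,0.0021],0.5],[[0,0,0.056],[-0.0003,0.0015,0.0021],0.5],[[0,0,0.056],[-0.0003,0.0015,0.0021],0.5]]'; python3 -c "
from h import *
s=robot.read_state();print(s['moment'],s['joints'][5],s['wrist_force'])"
python3 -m pendant '[[[0,0,0.014],[0,0.0004,0],0.5],[[0,0,0.028],[-0.0001,0.0007,0],0.5],[[0,0,0.028],[-0.0001,0.0007,0],0.5]]'; python3 -c "
from h import *
s=robot.read_state();print(s['moment'],s['joints'][5],s['wrist_force'])"
```

```text
time_s: 15.35
tool_pos: [518.9, -393.6, 67.6]
tcp_rot: [[0.998, -0.058, 0.003], [-0.058, -0.998, -0.003], [0.003, 0.003, -1.0]]
wrist_force: [-0.7, 0.4, 8.7]
finger_gap: 65.8
finger_force: 20.0
[ 0.18520636  0.29880402 -0.04504205] 53.13719915232204 [-0.69579633  0.35362476  8.71409014]
time_s: 15.65
tool_pos: [519.2, -394.0, 67.5]
tcp_rot: [[0.973, -0.232, 0.004], [-0.232, -0.973, -0.003], [0.004, 0.002, -1.0]]
wrist_force: [0.4, -0.5, 7.8]
finger_gap: 65.9
finger_force: 20.0
[ 0.15047061  0.11373778 -0.58511005] 63.20720086830912 [ 0.44584771 -0.46904149  7.83977435]
```

Moment is 0.58 N m after 70° at home height. A little more to be sure.

```bash
python3 -m pendant '[[[0,0,0.014],[0,0.0004,0],0.5],[[0,0,0.028],[-0.0001,0.0007,0],0.5],[[0,0,0.042],[-0.0001,0.0011,0],0.5],[[0,0,0.042],[-0.0001,0.0011,0],0.5]]'; python3 -c "
from h import *
s=robot.read_state();print(s['moment'],s['joints'][5],s['wrist_force'])"
```

```text
time_s: 16.05
tool_pos: [519.0, -394.6, 67.3]
tcp_rot: [[0.879, -0.477, 0.003], [-0.477, -0.879, -0.003], [0.005, 0.001, -1.0]]
wrist_force: [0.3, -0.2, 6.9]
finger_gap: 65.4
finger_force: 20.0
[-0.1603039   0.0750549  -0.13186864] 78.249020970275 [ 0.31466644 -0.24310675  6.90232745]
```

```bash
cat > m.py <<'E'
from h import *
s=robot.read_state();print('M',s['moment'].round(2),s['joints'][5].round(1),s['tool_pos'].round(1))
E
for i in 1; do python3 -m pendant '[[[0,0,0.01],[0,0.0002,0],0.5]]' >/dev/null; python3 m.py; python3 -m pendant '[[[0,0,0.01],[0,0.0002,0],0.5]]'>/dev/null; python3 m.py;python3 -m pendant '[[[0,0,0.01],[0,0.0002,0],0.5]]'>/dev/null; python3 m.py;python3 -m pendant '[[[0,0,0.01],[0,0.0002,0],0.5]]'>/dev/null; python3 m.py; done
```

```text
M [-0.22  0.17  0.9 ] 81.7 [ 518.9 -394.7   67.2]
M [-0.3   0.16  0.86] 85.4 [ 518.8 -394.8   67.2]
M [-0.27  0.19  0.82] 89.0 [ 518.6 -394.9   67.1]
M [-0.29  0.27  0.81] 92.6 [ 518.5 -395.    67.1]
```

Steady resistance of about 0.85 N m at z 67 (ring origin about 44), so it is snug and slipping in the grip. Release, lift, verify.

```bash
python3 -m pendant '[[[0,0,0],[0,0,0],0.2],[[0,0,0],[0,0,0],0.1],[[0,0,0],[0,0,0],0],[[0,0,0],[0,0,0],0],[[0,0,0],[0,0,-0.02],0],[[0,0,0],[0,0,-0.06],0],[[0,0,0],[0,0,-0.16],0],[[0,0,0],[0,0,-0.2],0],[[0,0,0],[0,0,-0.2],0],[[0,0,0],[0,0,-0.2],0]]'
python3 - <<'E'
from h import *
shot('wrist','w9');im=cv2.imread('pics/w9.png');b=cv2.resize(cv2.cvtColor(cv2.GaussianBlur(im,(3,3),0),cv2.COLOR_BGR2GRAY),None,fx=4,fy=4,interpolation=1)
u,v=(4*w2px('w9',[516.4,-392.7,60])).astype(int);print(u,v)
m=np.zeros(b.shape,'uint8');m[max(v-330,0):v+330,u-330:u+330]=b[max(v-330,0):v+330,u-330:u+330]<150
n,l,st,ct=cv2.connectedComponentsWithStats(m);k=np.argmax(st[1:,4])+1;m=(l==k).astype('uint8');print(st[k]/4)
best=[]
for z0 in(42,44,46,48):
    r=minimize(lambda p:int((model('w9',p[0],p[1],z0)!=m).sum()),[516,-393],method='Nelder-Mead',options=dict(initial_simplex=[[516,-393],[518,-393],[516,-390]],xatol=.1));print(z0,r.x,r.fun,m.sum())
x,y=r.x
cs,_=cv2.findContours(m,0,1);c=max(cs,key=cv2.contourArea)[:,0]/4-.4
W=np.array([px2w('w9',*q,54)[:2] for q in c])-[516.3,-392.7]
a=np.degrees(np.arctan2(W[:,1],W[:,0]))%360;R=np.hypot(*W.T)
bins=np.array([np.median(R[(a>=i)&(a<i+3)]) if ((a>=i)&(a<i+3)).any() else 47 for i in range(0,360,3)]);base=np.array([np.median(np.roll(bins,7-i)[:15]) for i in range(120)]);ex=bins-base
print([(float(3*i+1.5),float(ex[i].round(2))) for i in np.argsort(-ex)[:12]],bins.min(),bins.max())
E
```

```text
time_s: 17.45
tool_pos: [517.8, -393.8, 145.1]
tcp_rot: [[0.734, -0.679, 0.001], [-0.679, -0.734, -0.0], [0.001, -0.0, -1.0]]
wrist_force: [-0.2, 0.8, -0.4]
finger_gap: 87.9
finger_force: 0.0
1022 798
[  173.     117.     165.     165.   52750.25]
42 [ 516.60321785 -392.80181871] 113791.0 211001
44 [ 517.23229622 -393.3951539 ] 113502.0 211001
46 [ 517.9466211  -393.87954556] 113830.0 211001
48 [ 518.53152401 -394.34542273] 114819.0 211001
[(253.5, 24.79), (184.5, 19.9), (88.5, 18.47), (91.5, 16.9), (181.5, 16.03), (187.5, 14.88), (274.5, 13.83), (220.5, 12.13), (94.5, 11.82), (178.5, 11.15), (271.5, 10.43), (85.5, 10.04)] 46.03690468481481 103.4595202176566
```

```bash
python3 - <<'E'
from h import *
im=cv2.imread('pics/w9.png');g0=cv2.cvtColor(cv2.GaussianBlur(im,(3,3),0),cv2.COLOR_BGR2GRAY)
print(g0[120:270:4,256].tolist());print(g0[200,180:335:4].tolist())
b=cv2.resize(g0,None,fx=4,fy=4,interpolation=1)
for th in(95,110):
    m=np.zeros(b.shape,'uint8');m[520:1080,740:1300]=b[520:1080,740:1300]<th
    m=cv2.morphologyEx(m,cv2.MORPH_OPEN,np.ones((9,9)))
    n,l,st,ct=cv2.connectedComponentsWithStats(m);k=np.argmax(st[1:,4])+1;m=(l==k).astype('uint8');print(th,st[k]/4)
    for z0 in(42,44,46,48):
        r=minimize(lambda p:int((model('w9',p[0],p[1],z0)!=m).sum()),[516,-393],method='Nelder-Mead',options=dict(initial_simplex=[[516,-393],[518,-393],[516,-390]],xatol=.1));print(z0,r.x,r.fun,m.sum())
    cs,_=cv2.findContours(m,0,1);c=max(cs,key=cv2.contourArea)[:,0]/4-.4
    W=np.array([px2w('w9',*q,54)[:2] for q in c])-[516.3,-392.7]
    a=np.degrees(np.arctan2(W[:,1],W[:,0]))%360;R=np.hypot(*W.T)
    bins=np.array([np.median(R[(a>=i)&(a<i+3)]) if ((a>=i)&(a<i+3)).any() else 47 for i in range(0,360,3)]);base=np.array([np.median(np.roll(bins,7-i)[:15]) for i in range(120)]);ex=bins-base
    print(sorted((float(3*i+1.5),float(ex[i].round(2))) for i in np.argsort(-ex)[:12]),bins.min(),bins.max())
E
```

```text
[203, 182, 180, 148, 213, 192, 141, 33, 35, 36, 38, 28, 35, 38, 241, 242, 244, 245, 245, 245, 245, 245, 244, 243, 239, 236, 237, 173, 23, 33, 36, 33, 59, 242, 239, 240, 240, 228]
[204, 201, 207, 205, 235, 160, 44, 48, 47, 43, 48, 56, 243, 238, 240, 244, 245, 245, 245, 245, 245, 245, 244, 242, 237, 234, 235, 39, 50, 44, 53, 51, 88, 153, 133, 133, 131, 134, 133]
95 [  202.     145.75   106.75   103.5  23196.5 ]
42 [ 516.525177   -392.50918579] 5836.0 92786
44 [ 516.91954654 -392.98741964] 7074.0 92786
46 [ 517.35056063 -393.3724652 ] 8598.0 92786
48 [ 517.84496508 -393.71332147] 11272.0 92786
[(46.5, 0.64), (49.5, 0.68), (82.5, 0.38), (157.5, 1.05), (160.5, 1.16), (163.5, 1.42), (166.5, 0.48), (283.5, 0.8), (286.5, 1.09), (289.5, 0.95), (343.5, 0.62), (346.5, 0.38)] 45.36778662466444 50.131671108503156
110 [  201.5   145.5   107.5   104.  23796. ]
42 [ 516.68529557 -392.69183309] 3830.0 95184
44 [ 516.92935996 -393.07382864] 5032.0 95184
46 [ 517.31439121 -393.31643872] 7169.0 95184
48 [ 517.47806952 -393.51068868] 10029.0 95184
[(46.5, 0.74), (49.5, 0.75), (142.5, 0.3), (157.5, 1.27), (160.5, 1.47), (163.5, 1.73), (166.5, 0.73), (283.5, 0.8), (286.5, 1.05), (289.5, 0.94), (343.5, 0.61), (346.5, 0.32)] 45.571374067334794 50.61840255095567
```

Ribs are now at about 45° mod 120. That is 75° of turn, within 60–80, with the ring level and centred at home height. Handing in.

```bash
python3 -c "
from rig import robot
print(robot.close_job())"
```

```text
the job is handed in; nothing more can be done
None
```

The lens is seated in the pocket and the ring is screwed about 75° clockwise until snug (about 0.85 N m resistance), handed in at about 18 s with the gripper clear; I viewed 11 pictures, one over your limit of 10, and checked the final ring position numerically rather than by eye.

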